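# Put the cartridge and headshell away under the push-latch flap

### The job

Press the shut flap of the grey tray so that its push-push latch lets it spring open, and put the white cartridge and the black headshell into the tray, both lying right way up. Then bring the flap down and press it until the latch holds it shut when you let go: check whether it stayed shut or came up again. Leave everything else on the plank where it is.

Things in the scene. Friction and masses are not known exactly. Their poses are not given: they have to be found in the camera images.
- tray: grey acrylic tray, a fixed box 130 mm (its x) by 170 mm (its y), open on top under a hinged flap. Origin: centre of its underside, on the plank; x points from the flap's free edge (robot side) to the hinge (far side), z up. Walls and floor 5 mm; inner space 120 (x) by 160 (y) mm; side walls 50 mm high, front and back about 40 mm
- tray_floor (a point): centre of the tray's inner floor, 5 mm above the plank, straight above the tray's origin; things are put down around it. In front of the box (robot side) stands the black latch housing, 42 mm (tray x) by 70 mm (tray y), 38 mm high, reaching to tray x = -107 mm
- flap_hinge (a point): middle of the flap's hinge line, along tray y at tray x = +68 mm, 50 mm above the plank; does not move. The flap is a grey plate 5 mm thick, 156 mm wide; its mid-plane passes through the hinge line, its free edge is 175 mm from it. Below it, 155 mm from the hinge, hangs a steel striker 35 mm long that floats sideways and enters the latch housing
- flap_pad (a point): centre of the top of the flush ribbed black rubber press pad, 16 by 60 mm, at the middle of the flap's free edge, 162 mm from the hinge line and flush with the flap's upper face; it moves with the flap. A full press takes it about 8 mm below its shut height, against about 3 N, to a firm stop; a shallower press may not change the latch
- flap (a joint): flap angle, rad: 0 = shut, level, held by the push-push latch; 1.75 = fully open, just past upright; -0.052 = pressed to the stop. A full press and release of the shut flap lets it spring fully open in about 2 s: keep clear. Opened, it resists closing with about 2 N at the edge; pressed to the stop and let go, it rises 8 mm and stays at 0. Each further full press changes it again
- cartridge_centre (a point): white phono cartridge, a small block lying right way up on the plank: 30 mm long (x), 18 mm wide (y), 20 mm high, with four brass pins at its +x end and a narrow foot underneath. Point: its centre, 10 mm above its underside; z up.
- cartridge: the same cartridge; origin at the centre of its underside
- headshell_centre (a point): black aluminium headshell, a flat shell lying right way up: plate part 44 mm long, 20 mm wide (y) and 12 mm high, with a round 10 mm collar at its +x end and a thin wire finger lift curving out at its -x end; overall 67 mm. Point: 6 mm above its underside, in the middle of the length; grip it here across y. z up.
- headshell: the same headshell; origin at the middle of its underside
- loupe: round stylus loupe, black barrel 34 mm across and 30 mm high with a glass top, standing on the plank; a bystander; origin at its underside
- hex_key: L-shaped steel hex key of 5 mm bar, long leg 70 mm, short leg 22 mm, lying flat; a bystander; origin at its underside
- screw_jar: glass screw jar with steel cap, 44 mm across, 45 mm high; a bystander; origin at its underside
- stylus_brush: small brush about 140 mm long, lying flat; a bystander; origin at its underside
- record_weight: aluminium record weight, a 76 mm disc with a narrower knob, 40 mm high; a bystander; origin at its underside
- force_gauge: flat black stylus force gauge, 60 x 90 x 18 mm; a bystander; origin at its underside

How it is judged:
On the way, in this order (a step that is already met when the one before it is completed fails the run):
1. the flap has been released and stands open (beyond 1.4 rad) (value of joint flap above 1.4 rad), for 0.2 s.
2. the cartridge and the headshell both lie right way up on the tray's floor, let go and at rest (x of cartridge_centre in the frame of tray between -0.056 and 0.056 m and y of cartridge_centre in the frame of tray between -0.076 and 0.076 m and z of cartridge_centre in the frame of tray between 0.004 and 0.026 m and angle between each of cartridge_centre, headshell_centre's own z axis and vertical below 0.3 rad and x of headshell_centre in the frame of tray between -0.056 and 0.056 m and y of headshell_centre in the frame of tray between -0.076 and 0.076 m and z of headshell_centre in the frame of tray between 0.004 and 0.026 m and linear speed of each of cartridge, headshell below 0.03 m/s and contact force between each of cartridge, headshell and the fingers below 0.05 N), for 0.2 s.
At the end, for the whole second after the job is handed in: The flap is shut and held by its latch (within 0.03 rad of its shut angle, at rest), and under it the cartridge and the headshell lie inside the tray (centres at least about 4 mm within the inner walls), on its floor, within 0.3 rad of right way up, at rest and released (all of step 2 and value of joint flap between -0.03 and 0.03 rad and velocity of joint flap between -0.05 and 0.05 rad/s); the robot touches nothing.
It fails at once if something else on the plank (loupe, hex key, screw jar, brush, record weight or force gauge) is moved by more than 30 mm (distance of any of loupe, hex_key, screw_jar, stylus_brush, record_weight, force_gauge from where it was at the start of the episode above 0.03 m).
It also fails if it takes over 72 s, if anything falls off the work surface, if the arm or the gripper's body presses on something with over 40 N, if the wrist force passes 120 N, or if a joint passes its speed limit or range.

### The arm

A 6-joint arm with a two-finger parallel gripper is mounted at the origin on the work surface. World frame = base frame: x ahead of the robot, y to its left, z up, the work surface at z = 0. Lengths are in m, angles in rad, forces in N, time in s.
With the tool pointing down it reaches from about 0.425 to 1.125 m from the base axis. Payload 14.9 kg.
Tool frame: the origin (TCP) lies on the centre line of the jaws, within the pads' length; the fingertips stand 19 mm ahead of it and the grasp point (between the pads) is the TCP; z points along the fingers, y is the direction in which the jaws open and shut (so a half turn about z gives the same grasp; the last joint's range is limited). The gripper opens to 91 mm and grips with 3 to 60 N. Pads are 32 mm wide; open, the fingers measure 118 mm over their backs; the gripper's body (76 mm by 178 mm) begins 60 mm behind the grasp point.
Start: joints at [1.201, 0.379, 1.734, -0, 1.028, -0.033], TCP at [0.231, 0.661, 0.209] pointing down, gripper open.
Joint ranges: [-2.77, 2.77], [-0.74, 2.19], [0, 2.66], [-1.06, 4.2], [0.31, 2.87], [-3.08, 3.08]. Speed limits (rad/s): [1.89, 1.89, 2.39, 3.14, 3.14, 3.14].

### API

Orientations are given as a unit quaternion [x, y, z, w].
In Python, from cell import robot gives the robot as it stands.
- The arm moves only by the tool move_arm, never from a script. Its argument "steps" is one flat list of numbers, 5 for each row, row after row: the finger opening in mm, from 0 to 91.2, then the shift along the world's x, y, z in mm, then the turn about the world's z in degrees. In form: [hand, dx, dy, dz, roll, hand, dx, dy, dz, roll, ...]. A call has 1 to 5 rows; each row is the pose to reach, as a shift and turn from the pose commanded when the call began; what a row does not reach only later rows make up. A row lasts 1/8 s, in which the tool goes at most 62.5 mm and 10.7 degrees, less where a joint would pass 70% of its speed; a pose out of reach is approached as far as the arm can. A call with a gripper value outside its range is refused whole. The fingers move at their own pace and stop on an object; the grip force is fixed at half the most. Time passes only in rows, so rows that repeat a pose let the fingers close. It gives the time, the measured TCP pose, the force and the opening at its end, in the units of the state.
- robot.get_state(): the state, without advancing time (a new reading comes with each control period).
- robot.capture(name): name is "side" or "top"; returns a dict with "color" (480x640x3 uint8, blue, green, red), "K" (3x3 intrinsics, pixels), "world_to_cam" (4x4, takes a point from world to camera coordinates). Camera axes: x right, y down, z forward; pixel columns grow to the right and rows downward; lengths in m; the calibration is good to about 2 mm. A picture is of the moment at which its call begins. There is no depth.
- robot.hand_in(): hands the job in, once; it reports no verdict.
The state is a dict: "clock": time; "joints": joint angles; "qd": joint speeds; "joint_efforts": joint torques, N m; "ee_pos": TCP position; "eef_rot": TCP orientation; "contact_force": force on the tool from outside, world axes, zero at the start; "wrist_torque": the same for the moment, N m; "grip_width": opening from 0.0 (shut) to 1.0 (fully open).
Only numpy, scipy, OpenCV 4.12 (cv2) and the standard library are available. Lean on these libraries where they do the work, as an engineer would, in place of code of your own. Each camera call takes 0.05 s, during which the arm holds its last target.

## Working session

There is one attempt and no reset: what is moved stays moved. The work goes in short steps, Python scripts to look and compute and a tool call to move; the robot and the scene stay as the last step left them, time stands still between calls to the robot, and variables do not carry over. Pictures are saved under pics/ and viewed, and the job is handed in when it is done.

Besides the shell and the picture viewer there is one more tool, called after ">>>" as name(argument=value, ...), one argument or row to a line, values as JSON. move_arm: Moves the arm, as the interface text tells. Its arguments: {"type":"object","properties":{"steps":{"type":"array","items":{"type":"number"}}},"required":["steps"]}

```bash
mkdir -p pics; ls
python3 - <<'E'
from cell import robot
import cv2,numpy as np
s=robot.get_state();print(s)
for n in("side","top"):
    c=robot.capture(n);cv2.imwrite(f"pics/{n}0.png",c["color"]);np.savez(f"{n}cal.npz",K=c["K"],T=c["world_to_cam"]);print(c["K"],c["world_to_cam"])
E
```

```text
pics
{'clock': 0.0, 'joints': array([ 1.20068039e+00,  3.79433383e-01,  1.73479987e+00, -1.24556835e-05,
        1.02847513e+00, -3.32965918e-02]), 'qd': array([ 0.0007512 , -0.00141616,  0.00081183,  0.00049034, -0.0007105 ,
        0.00133479]), 'joint_efforts': array([ 1.96151159e-03, -7.63740492e+01, -4.34362221e+01,  6.50276360e-02,
        4.25967586e-02, -1.02203667e-04]), 'ee_pos': array([0.23119787, 0.66028187, 0.20846144]), 'eef_rot': array([ 1.67611537e-01,  9.85852961e-01, -5.47622753e-04, -1.06538971e-04]), 'contact_force': array([0.84602751, 0.36256211, 0.19115141]), 'wrist_torque': array([0.04041811, 0.01846303, 0.00277271]), 'grip_width': 1.0055628368210556}
[[466.91662391   0.         317.04217763]
 [  0.         466.91662391 244.12726321]
 [  0.           0.           1.        ]] [[ 0.89876741 -0.43825236 -0.01232942 -0.46604256]
 [-0.28366331 -0.55983366 -0.77853799  0.2197666 ]
 [ 0.33429368  0.70322198 -0.62747636  0.9174552 ]
 [ 0.          0.          0.          1.        ]]
[[501.02261022   0.         320.42463483]
 [  0.         501.02261022 240.01759692]
 [  0.           0.           1.        ]] [[-2.37637281e-02 -9.99717483e-01 -4.90206254e-04  2.17831121e-02]
 [-9.98899083e-01  2.37641069e-02 -4.04461308e-02  5.10647695e-01]
 [ 4.04463534e-02 -4.71484279e-04 -9.99181600e-01  1.08377975e+00]
 [ 0.00000000e+00  0.00000000e+00  0.00000000e+00  1.00000000e+00]]
```

View pics/side0.png

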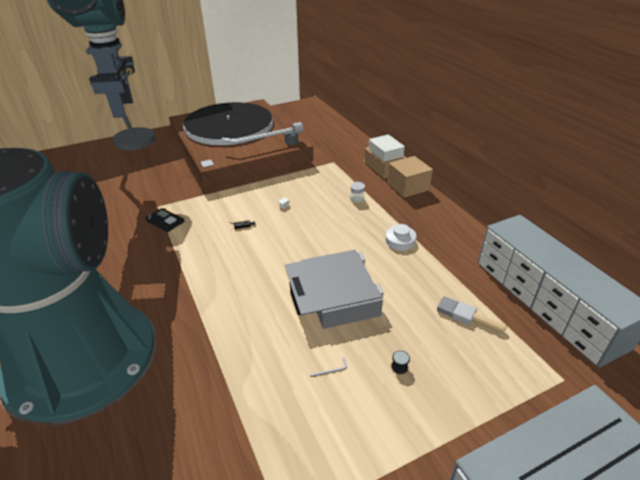

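View pics/top0.png

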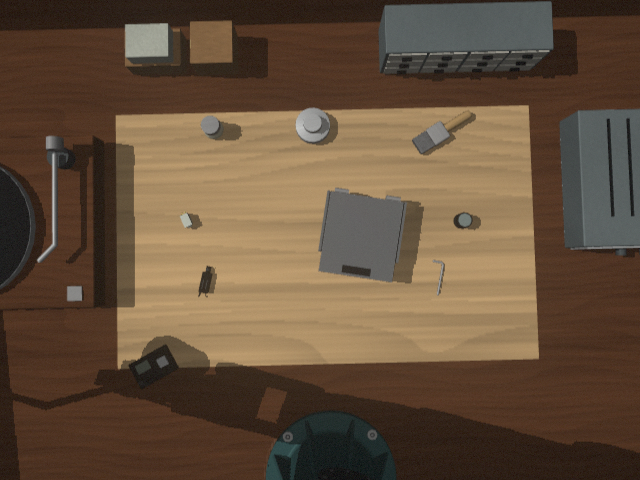

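Run:
```python
import cv2,numpy as np
t=cv2.imread("pics/top0.png");s=cv2.imread("pics/side0.png")
r=lambda im,x,y,w,h,k:cv2.resize(im[y:y+h,x:x+w],None,fx=k,fy=k,interpolation=cv2.INTER_CUBIC)
cv2.imwrite("pics/c1.png",np.hstack([r(t,160,200,60,100,6),r(s,220,190,72,50,6*1)if 0 else cv2.copyMakeBorder(r(s,220,190,72,50,6),0,300,0,0,cv2.BORDER_CONSTANT)]))
cv2.imwrite("pics/c2.png",np.hstack([r(t,310,180,110,110,3.6),r(s,280,245,110,110,3.6)]))
```

```text
(no output)
```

View pics/c1.png

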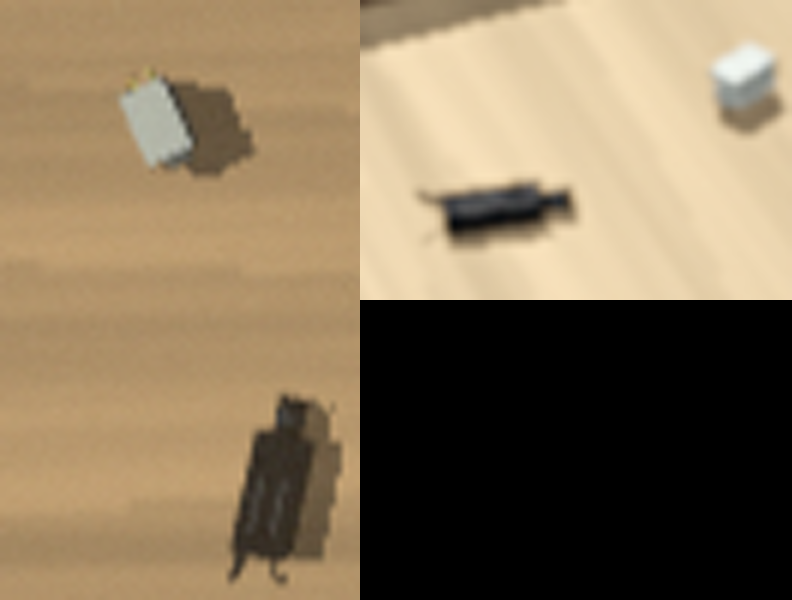

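View pics/c2.png

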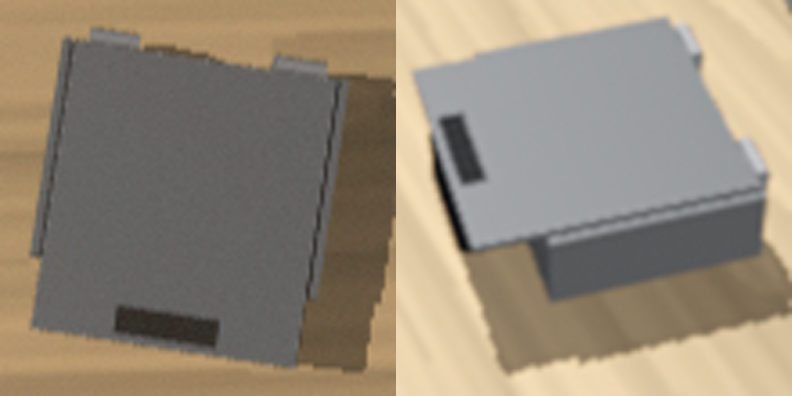

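```bash
cat > h.py <<'E'
import numpy as np,cv2
def cal(n):
    d=np.load(n+"cal.npz");return d["K"],d["T"]
def ray(n,p):
    K,T=cal(n);R=T[:3,:3];o=-R.T@T[:3,3];d=R.T@np.linalg.inv(K)@np.array([p[0],p[1],1.]);return o,d/np.linalg.norm(d)
def onz(n,p,z):
    o,d=ray(n,p);return o+d*(z-o[2])/d[2]
def tri(pt,ps):
    A=[];b=[]
    for n,p in(("top",pt),("side",ps)):
        o,d=ray(n,p);P=np.eye(3)-np.outer(d,d);A.append(P);b.append(P@o)
    x=np.linalg.lstsq(np.vstack(A),np.hstack(b),rcond=None)[0]
    return x,np.linalg.norm(A[0]@x-b[0])*2
def proj(n,X):
    K,T=cal(n);c=T[:3,:3]@np.asarray(X)+T[:3,3];q=K@c;return q[:2]/q[2]
def blob(im,box,f):
    x,y,w,h=box;c=im[y:y+h,x:x+w].astype(int);m=f(c).astype(np.uint8)
    n,l,s,ce=cv2.connectedComponentsWithStats(m);i=1+np.argmax(s[1:,4])
    r=cv2.minAreaRect(np.argwhere(l==i)[:,::-1].astype(np.float32))
    return ce[i]+[x,y],s[i,4],(np.array(r[0])+[x,y],r[1],r[2]),cv2.boxPoints(r)+[x,y]
E
python3 - <<'E'
from h import *
t=cv2.imread("pics/top0.png");s=cv2.imread("pics/side0.png")
np.set_printoptions(precision=4,suppress=True)
for nm,im,box in(("top",t,(335,255,40,28)),("side",s,(288,270,20,30))):
    print("pad",nm,blob(im,box,lambda c:c.max(2)<60))
pt=blob(t,(335,255,40,28),lambda c:c.max(2)<60);ps=blob(s,(288,270,20,30),lambda c:c.max(2)<60)
print("pad",tri(pt[0],ps[0]),[onz("top",p,.0525) for p in pt[3]])
ct=blob(t,(170,205,40,35),lambda c:(c.min(2)>125)&(c.max(2)-c.min(2)<35))
cs=blob(s,(270,190,30,25),lambda c:(c.min(2)>215))
print("cart",ct,cs,tri(ct[0],cs[0]),[onz("top",p,.02) for p in ct[3]])
ht=blob(t,(195,260,30,45),lambda c:(c.max(2)<62))
hs=blob(s,(225,210,40,25),lambda c:(c.max(2)<75))
print("hs",ht,hs,tri(ht[0],hs[0]),[onz("top",p,.012) for p in ht[3]])
k=6
print(t[265:300:3,200:222].max(2))
# hinge ears & flap corners, manual
for a,b in(((32,327),(414-396,72)),((296,367),(470-396,249))):
    print("flap front corner",tri(np.array(a)/3.6+[310,180],np.array(b)/3.6+[280,245]))
E
```

```text
pad top (array([355.6978, 270.2253]), np.int32(182), (array([355.6965, 270.2225]), (27.750438690185547, 6.462430477142334), 8.746161460876465), array([[341.4913, 271.3064],
       [342.474 , 264.9191],
       [369.9017, 269.1387],
       [368.9191, 275.526 ]]))
pad side (array([297.7246, 285.8261]), np.int32(69), (array([297.6335, 285.7738]), (17.085887908935547, 4.170571327209473), 70.34617614746094), array([[292.7964, 278.4299],
       [296.724 , 277.0272],
       [302.4706, 293.1176],
       [298.543 , 294.5204]]))
pad (array([ 0.4438, -0.0625,  0.0521]), np.float64(0.0010028206328912663)) [array([ 0.4427, -0.0329,  0.0525]), array([ 0.456 , -0.0353,  0.0525]), array([ 0.4458, -0.0925,  0.0525]), array([ 0.4325, -0.0901,  0.0525])]
cart (array([185.4175, 219.9029]), np.int32(103), (array([185.4, 219.8]), (12.521980285644531, 8.049844741821289), 63.43495178222656), array([[179. , 216. ],
       [186.2, 212.4],
       [191.8, 223.6],
       [184.6, 227.2]])) (array([283., 200.]), np.int32(29), (array([283., 200.]), (3.5777084827423096, 8.049844741821289), 63.43495178222656), array([
[... 1590 characters left out ...]
59  54  74 107 105 103 105 113 178 179
  177 179 178 177]
 [ 53  59  70  53  55  65  64  53  54  63 106 103 103 103 112 172 173 174
  176 172 172 173]
 [ 54  54  52  55  54  61  56  55  55  85  98 100 100 103 136 163 164 165
  164 163 162 165]
 [ 64  98  98  66  65  53  57  61 102  99  99  99  96 107 164 164 163 164
  165 164 165 161]
 [164 177 176 178 175 109 152 152 180 179 178 180 179 178 177 178 179 177
  179 178 179 177]
 [176 174 175 176 174 173 176 176 175 177 177 177 174 177 174 176 178 175
  178 177 177 175]]
flap front corner (array([0.4455, 0.0141, 0.0497]), np.float64(0.0015197651544795053))
flap front corner (array([ 0.4168, -0.1382,  0.0512]), np.float64(0.0024363115283987683))
```

>>> move_arm(
  steps=[0, 30, -53, 0, 2, 0, 60, -106, 0, 4, 0, 90, -159, 0, 6, 0, 120, -212, 0, 8, 0, 150, -265, 0, 9],
)

```text
clock: 0.72
ee_pos: [0.3818, 0.3938, 0.209]
eef_rot: [0.089, 0.996, -0.0, -0.0]
contact_force: [0.8, 0.9, -0.3]
grip_width: 0.483
```

Run:
```python
from h import *
np.set_printoptions(precision=4,suppress=True)
print("collar tip",tri((208.3,266.2),(255.7,223.8)))
for p in((205.4,281.6),):print(onz("top",p,.012))
# plate far corners: top crop coords vs side crop
T=lambda x,y:(x/6+160,y/6+200);S=lambda x,y:((x-360)/6+220,y/6+190)
for a,b in(((235,553),(445,205)),((255,432),(540,182)),((298,557),(450,235))):print(tri(T(*a),S(*b)))
```

```text
collar tip (array([ 0.4603,  0.2575, -0.0005]), np.float64(0.0012624507122723306))
[0.4265 0.2617 0.012 ]
(array([0.4054, 0.2768, 0.0039]), np.float64(0.004065261103965978))
(array([0.4484, 0.2683, 0.0079]), np.float64(0.00215360296062857))
(array([0.4019, 0.2545, 0.0034]), np.float64(0.001032195797936246))
```

>>> move_arm(
  steps=[0, 15, -58, -10, 0, 0, 30, -117, -20, 0, 0, 45, -175, -30, 0, 0, 56, -234, -40, 0, 0, 63, -294, -50, 0],
)

```text
clock: 1.35
ee_pos: [0.4445, 0.0999, 0.1589]
eef_rot: [0.09, 0.996, 0.0, 0.0]
contact_force: [0.6, 0.6, -0.9]
grip_width: 0.004
```

>>> move_arm(
  steps=[0, 0, -55, -15, 0, 0, 0, -110, -35, 0, 0, 0, -163, -55, 0, 0, 0, -163, -65, 0, 0, 0, -163, -70, 0],
)

```text
clock: 1.98
ee_pos: [0.444, -0.0611, 0.0886]
eef_rot: [0.09, 0.996, 0.0, -0.0]
contact_force: [-0.2, 0.0, -0.6]
grip_width: 0.007
```

>>> move_arm(
  steps=[0, 0, -1, -12, 0, 0, 0, -1, -18, 0, 0, 0, -1, -22, 0, 0, 0, -1, -25, 0, 0, 0, -1, -25, 0],
)

```text
clock: 2.6
ee_pos: [0.4443, -0.0622, 0.0641]
eef_rot: [0.09, 0.996, 0.0, -0.0]
contact_force: [0.3, -0.2, 0.6]
grip_width: 0.008
```

>>> move_arm(
  steps=[0, 0, 0, -2, 0, 0, 0, 0, -3, 0, 0, 0, 0, -3, 0],
)

```text
clock: 2.98
ee_pos: [0.4443, -0.0624, 0.0611]
eef_rot: [0.09, 0.996, -0.0, 0.0]
contact_force: [-0.1, 0.0, -0.1]
grip_width: 0.004
```

Run:
```python
from cell import robot
from h import *
c=robot.capture("side")["color"];t=robot.capture("top")["color"]
r=lambda im,x,y,w,h,k:cv2.resize(im[y:y+h,x:x+w],None,fx=k,fy=k,interpolation=cv2.INTER_CUBIC)
cv2.imwrite("pics/p1.png",np.hstack([r(c,230,200,160,160,2.5),r(t,290,170,160,160,2.5)]))
print(robot.get_state()["contact_force"],proj("side",[.4443,-.0624,.0421]))
```

```text
[0.21752941 0.2225073  0.37211906] [298.33505106 289.09498496]
```

View pics/p1.png

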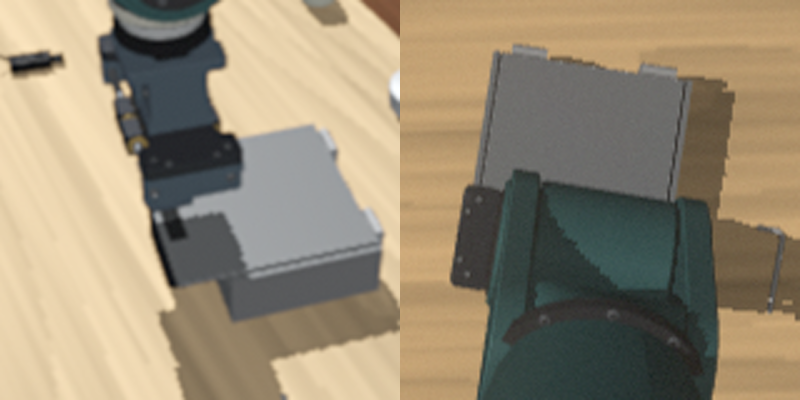

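Run:
```python
from cell import robot
from h import *
c=robot.capture("side")["color"]
cv2.imwrite("pics/p2.png",cv2.resize(c[240:340,260:390],None,fx=6,fy=6,interpolation=cv2.INTER_CUBIC))
print(robot.get_state()["contact_force"])
```

```text
[ 0.01019528 -0.08324235 -0.41213383]
```

View pics/p2.png

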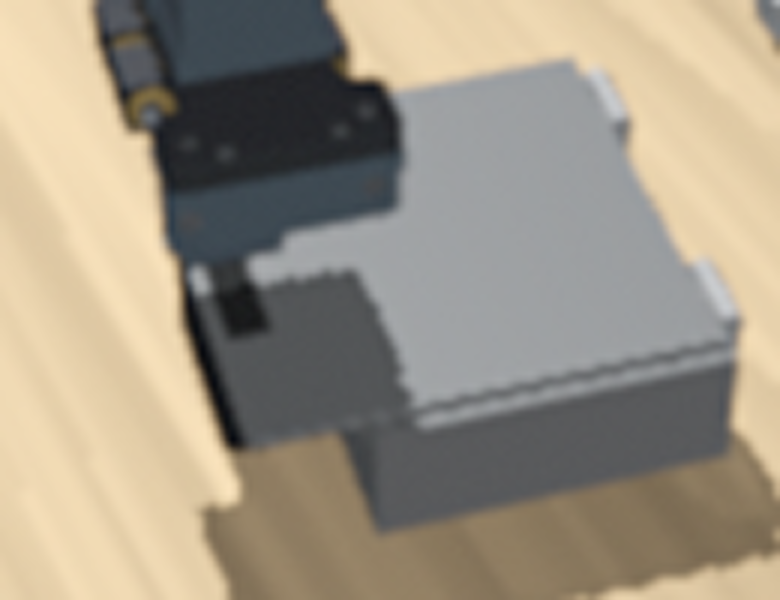

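>>> move_arm(
  steps=[0, 0, 0, -1, 0, 0, 0, 0, -2, 0, 0, 0, 0, -3, 0, 0, 0, 0, -3, 0],
)

```text
clock: 3.62
ee_pos: [0.4442, -0.0623, 0.058]
eef_rot: [0.09, 0.996, 0.0, -0.0]
contact_force: [-0.6, -0.8, 0.1]
grip_width: 0.004
```

Run:
```python
from cell import robot
from h import *
c=robot.capture("side")["color"]
cv2.imwrite("pics/p3.png",cv2.resize(c[240:340,260:390],None,fx=6,fy=6,interpolation=cv2.INTER_CUBIC))
print(robot.get_state()["contact_force"])
```

```text
[-0.51556514 -0.68453957 -0.48701201]
```

View pics/p3.png

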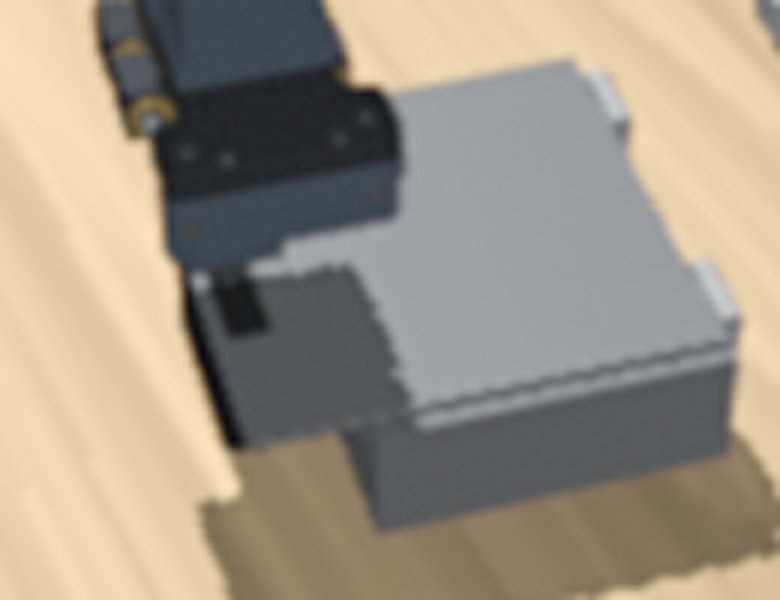

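Run:
```python
from h import *
a=cv2.imread("pics/p2.png");b=cv2.imread("pics/p3.png")
s=cv2.imread("pics/side0.png");o=cv2.resize(s[240:340,260:390],None,fx=6,fy=6,interpolation=cv2.INTER_CUBIC)
f=lambda im:cv2.resize(im[230:460,170:450],None,fx=1.4,fy=1.4)
cv2.imwrite("pics/cmp.png",np.vstack([np.hstack([f(o),f(a)]),np.hstack([f(b),cv2.convertScaleAbs(cv2.absdiff(f(a),f(b)),alpha=4)])]))
for z in(.039,.052):
  for d in(-.0135,0,.0135):print(z,d,proj("side",[.4443+d*.18-.0,-.0623+d,z]),(proj("side",[.4443+d*.18-.0,-.0623+d,z])-[260,240])*6)
```

```text
0.039 -0.0135 [299.94030291 294.48719412] [239.64181745 326.92316473]
0.039 0 [298.37021954 290.10743027] [230.22131724 300.64458162]
0.039 0.0135 [296.83224118 285.81722368] [220.99344709 274.9033421 ]
0.052 -0.0135 [299.72141625 290.0808384 ] [238.3284975  300.48503037]
0.052 0 [298.14066971 285.71086147] [228.84401823 274.26516881]
0.052 0.0135 [296.59250992 281.4309707 ] [219.55505951 248.58582418]
```

View pics/cmp.png

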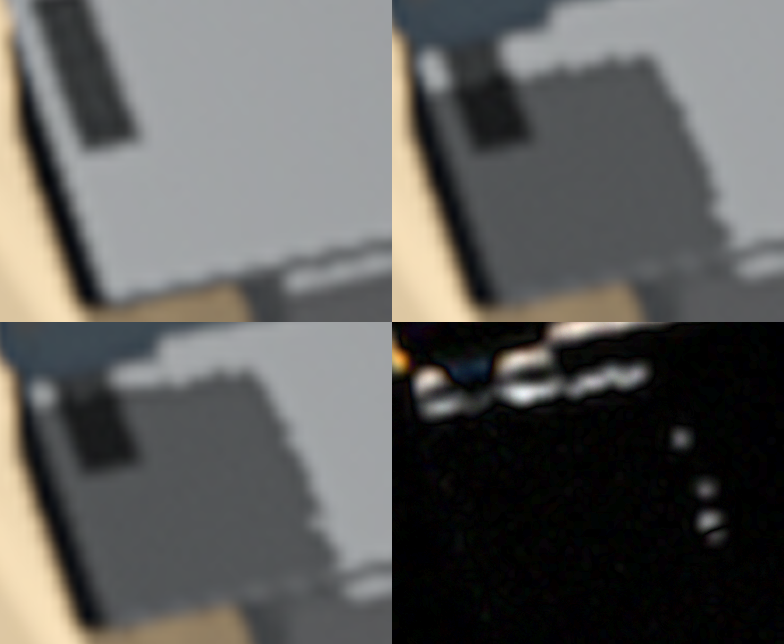

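Run:
```python
from h import *
np.set_printoptions(precision=1,suppress=True)
ty=np.array([.179,.984,0]);tx=np.array([.984,-.179,0])
c=np.array([.4443,-.0623,0])
for z in(.118,.13):
  for dx in(-.038,.038):
    for dy in (-.089,.089):print(z,dx,dy,(proj("side",c+tx*dx+ty*dy+[0,0,z])-[260,240])*6)
print((proj("side",[.4438,-.0625,.0521])-[260,240])*6)
import cv2
p=cv2.imread("pics/p1.png")
```

```text
0.118 -0.038 -0.089 [171.  336.2]
0.118 -0.038 0.089 [59.9 -3.1]
0.118 0.038 -0.089 [404.6 287.9]
0.118 0.038 0.089 [264.6 -39.9]
0.13 -0.038 -0.089 [169.  308.6]
0.13 -0.038 0.089 [ 57.4 -29.4]
0.13 0.038 -0.089 [404.6 260.4]
0.13 0.038 0.089 [263.6 -66.1]
[227.8 274.9]
```

Run:
```python
from h import *
np.set_printoptions(precision=1,suppress=True)
s=cv2.imread("pics/side0.png").copy()
P=np.array([.2312,.6603,.2085]);y=np.array([.33,.944,0]);x=np.array([-.944,.33,0])
k=6
im=cv2.resize(s[0:160,50:180],None,fx=k*.83,fy=k*.83,interpolation=cv2.INTER_CUBIC);k*=.83
for name,X in(("tcp",P),("tip",P-[0,0,.019]),("body",P+[0,0,.06]),("f1",P-[0,0,.019]+y*.0455),("f2",P-[0,0,.019]-y*.0455)):
    q=(proj("side",X)-[50,0])*k;print(name,proj("side",X));cv2.circle(im,tuple(int(v) for v in q),4,(0,0,255),-1);cv2.putText(im,name,tuple(int(v)+5 for v in q),0,.5,(0,0,255))
cv2.imwrite("pics/g.png",im[:600])
```

```text
tcp [123.6 111.3]
tip [125.4 117.7]
body [117.7  90.5]
f1 [128.5 111.3]
f2 [122.2 124.4]
```

View pics/g.png

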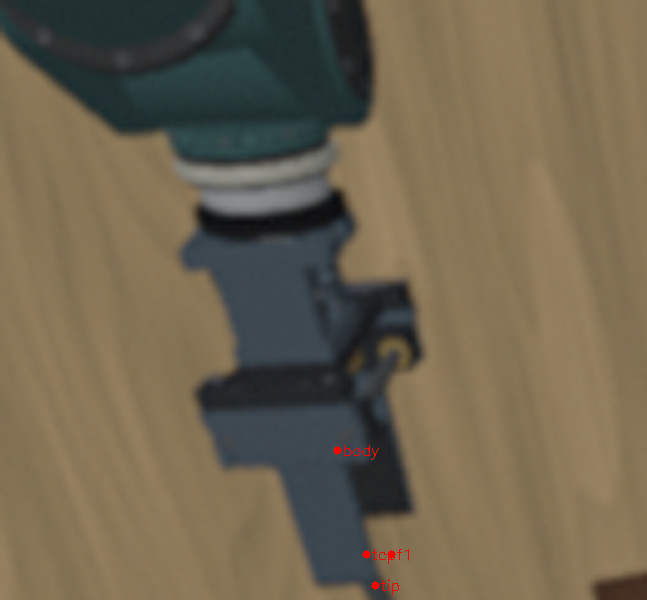

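Run:
```python
from h import *
s=cv2.imread("pics/side0.png")
cv2.imwrite("pics/g2.png",cv2.resize(s[70:160,80:170],None,fx=6.5,fy=6.5,interpolation=cv2.INTER_CUBIC))
```

```text
(no output)
```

View pics/g2.png

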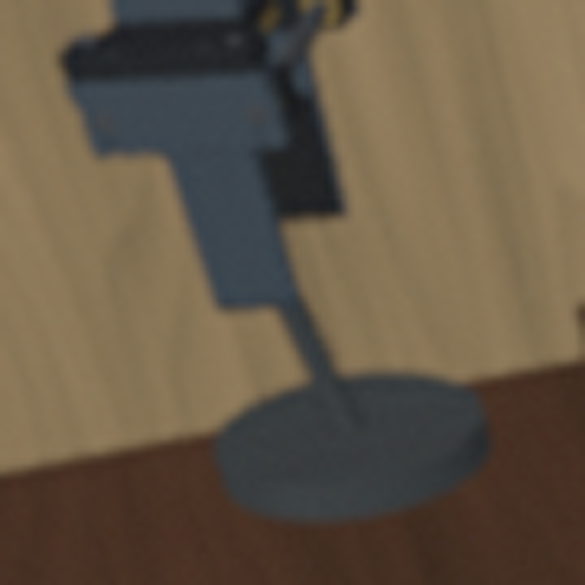

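>>> move_arm(
  steps=[0, 0, 0, -2, 0, 0, 0, 0, -4, 0, 0, 0, 0, -6, 0, 0, 0, 0, -8, 0, 0, 0, 0, -8, 0],
)

```text
clock: 4.3
ee_pos: [0.4442, -0.0623, 0.05]
eef_rot: [0.09, 0.996, 0.0, -0.0]
contact_force: [0.7, 0.1, 0.5]
grip_width: 0.008
```

Run:
```python
from cell import robot
from h import *
c=robot.capture("side")["color"];t=robot.capture("top")["color"]
cv2.imwrite("pics/p4.png",cv2.resize(c[220:340,250:390],None,fx=5,fy=5,interpolation=cv2.INTER_CUBIC))
cv2.imwrite("pics/t4.png",t)
print(robot.get_state()["contact_force"])
```

```text
[ 0.01438489 -0.11384056 -0.79108066]
```

View pics/p4.png

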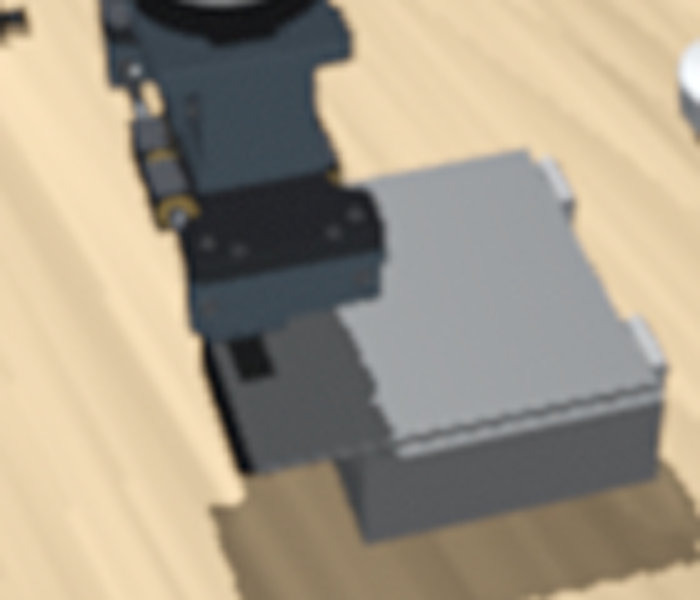

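>>> move_arm(
  steps=[0, 0, 0, -2, 0, 0, 0, 0, -4, 0, 0, 0, 0, -6, 0, 0, 0, 0, -8, 0, 0, 0, 0, -8, 0],
)

```text
clock: 5.03
ee_pos: [0.4444, -0.0623, 0.042]
eef_rot: [0.09, 0.996, -0.0, 0.0]
contact_force: [0.6, -0.5, 1.7]
grip_width: 0.009
```

Run:
```python
from cell import robot
from h import *
c=robot.capture("side")["color"]
cv2.imwrite("pics/p5.png",cv2.resize(c[220:340,250:390],None,fx=5,fy=5,interpolation=cv2.INTER_CUBIC))
print(robot.get_state()["contact_force"])
```

```text
[0.02626355 0.19179786 0.97443167]
```

View pics/p5.png

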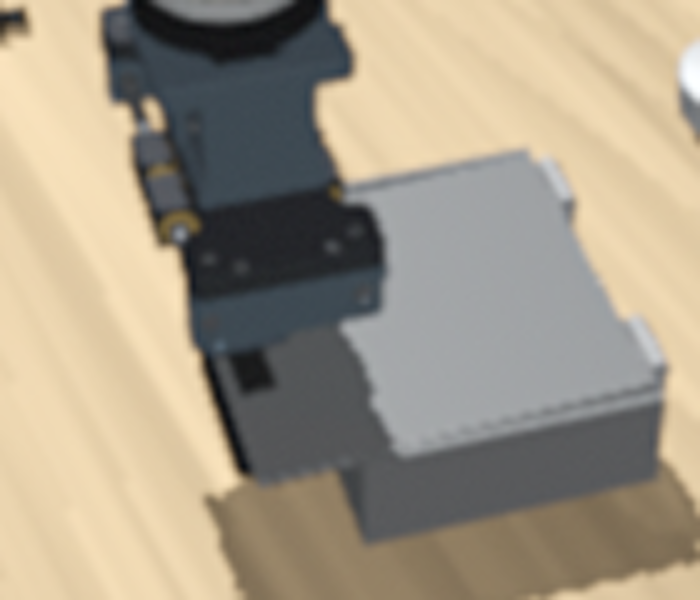

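>>> move_arm(
  steps=[0, 0, 0, -1, 0, 0, 0, 0, -2, 0, 0, 0, 0, -3, 0, 0, 0, 0, -3, 0],
)

```text
clock: 5.58
ee_pos: [0.4446, -0.0624, 0.0399]
eef_rot: [0.09, 0.996, -0.0, 0.0]
contact_force: [-7.9, 0.0, 26.4]
grip_width: 0.008
```

>>> move_arm(
  steps=[0, 0, 0, 55, 0, 0, 0, 15, 110, 0, 0, 0, 55, 155, 0, 0, 0, 105, 185, 0, 0, 0, 160, 190, 0],
)

```text
clock: 6.2
ee_pos: [0.445, 0.0991, 0.2314]
eef_rot: [0.09, 0.996, 0.0, 0.002]
contact_force: [1.2, -0.6, -0.8]
grip_width: -0.001
```

>>> move_arm(
  steps=[91, 0, 60, 0, 0, 91, 0, 120, 0, 0, 91, 0, 180, 0, 0, 91, 0, 200, 0, 0],
)

```text
clock: 6.7
ee_pos: [0.4437, 0.3002, 0.2288]
eef_rot: [0.088, 0.996, -0.0, -0.0]
contact_force: [0.0, -0.4, 0.6]
grip_width: 0.41
```

Run:
```python
from cell import robot
from h import *
c=robot.capture("side")["color"];t=robot.capture("top")["color"]
cv2.imwrite("pics/s6.png",c);cv2.imwrite("pics/t6.png",t)
s=robot.get_state();print(s["ee_pos"],s["eef_rot"],s["joints"],proj("top",s["ee_pos"]),proj("side",s["ee_pos"]))
```

```text
[0.44392061 0.29874565 0.22868139] [ 8.86987028e-02  9.96058412e-01 -2.53977622e-04 -3.39919933e-04] [ 5.48797787e-01  9.33750962e-02  2.05467988e+00 -4.12321345e-06
  9.94386319e-01 -8.44365431e-01] [155.42196952 277.35527509] [234.24806601 140.45565704]
```

View pics/s6.png

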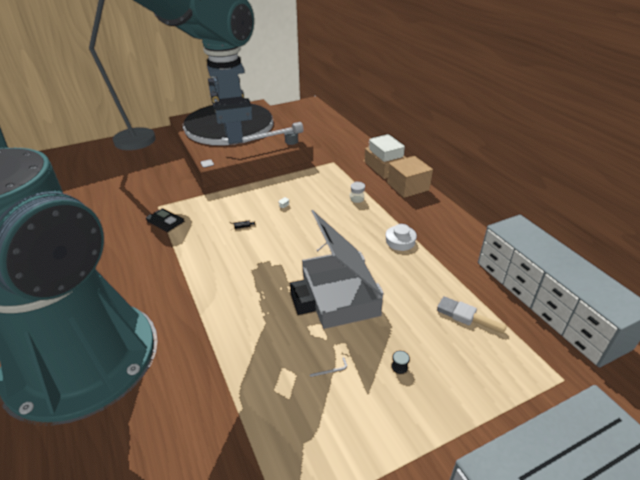

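View pics/t6.png

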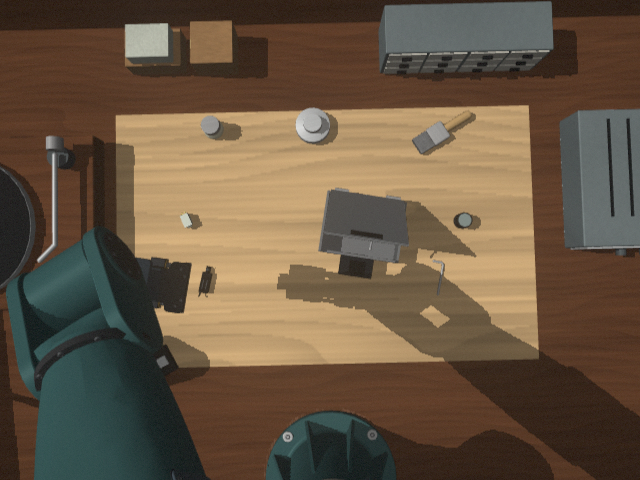

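>>> move_arm(
  steps=[60, -8, -20, -50, -2, 60, -16, -36, -100, -2, 60, -16, -37, -150, -2, 60, -16, -37, -168, -2, 60, -16, -37, -168, -2],
)

```text
clock: 7.42
ee_pos: [0.4282, 0.2599, 0.061]
eef_rot: [0.107, 0.994, -0.001, -0.001]
contact_force: [0.8, 0.0, 0.2]
grip_width: 0.658
```

Run:
```python
from cell import robot
from h import *
c=robot.capture("side")["color"];t=robot.capture("top")["color"]
cv2.imwrite("pics/s7.png",c);cv2.imwrite("pics/t7.png",t)
f=lambda im,x,y:cv2.resize(im[y:y+110,x:x+110],None,fx=3.6,fy=3.6,interpolation=cv2.INTER_CUBIC)
cv2.imwrite("pics/c7.png",np.hstack([f(c,190,140),f(t,130,230)]))
s=robot.get_state();P=s["ee_pos"];print(P,s["eef_rot"],s["grip_width"],s["contact_force"])
print((proj("side",P)-[190,140])*3.6,(proj("top",P)-[130,230])*3.6)
```

```text
[0.42937694 0.2609626  0.06259136] [1.07205751e-01 9.94236455e-01 5.01045291e-04 7.40225710e-04] 0.6607101443255228 [-0.27626823  0.36266833 -0.13263539]
[185.01264393 239.77442705] [252.46443984 184.41297446]
```

View pics/c7.png

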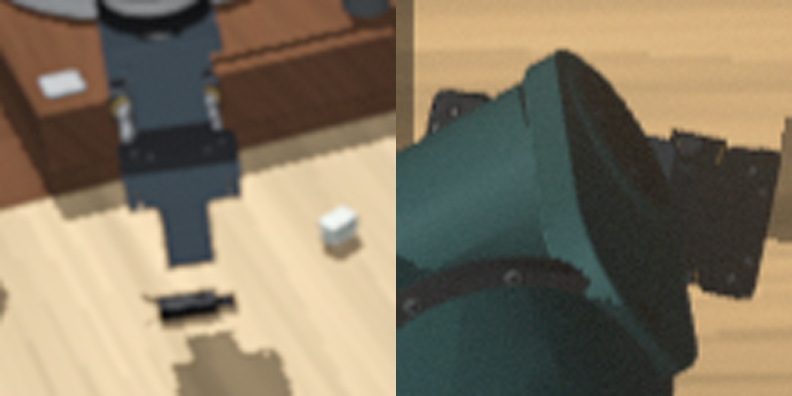

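Run:
```python
from h import *
np.set_printoptions(precision=1,suppress=True)
P=np.array([.4285,.2605,.0615]);a=np.radians(77.8);y=np.array([np.cos(a),np.sin(a),0]);x=np.array([y[1],-y[0],0])
for z in(-.019,0,.004,.01):
  for d in(-.0435,):
    print(z,d,[(proj("side",P+y*d+x*e+[0,0,z])-[190,140])*3.6 for e in(-.016,.016)])
print((proj("side",[.4265,.2617,.012])-[190,140])*3.6)
```

```text
-0.019 -0.0435 [array([171.7, 301.2]), array([217.1, 294.4])]
0 -0.0435 [array([168.4, 279.2]), array([214.3, 272.4])]
0.004 -0.0435 [array([167.7, 274.5]), array([213.7, 267.7])]
0.01 -0.0435 [array([166.7, 267.4]), array([212.8, 260.7])]
[188.8 297.3]
```

>>> move_arm(
  steps=[60, -1, 1, -30, 0, 60, -2, 1, -50, 0, 60, -2, 1, -56, 0, 60, -2, 1, -59, 0, 60, -2, 1, -61, 0],
)

```text
clock: 8.15
ee_pos: [0.427, 0.2621, 0.001]
eef_rot: [0.107, 0.994, 0.0, 0.001]
contact_force: [-0.6, 0.5, -0.3]
grip_width: 0.651
```

Run:
```python
from cell import robot
from h import *
c=robot.capture("side")["color"]
f=lambda im,x,y:cv2.resize(im[y:y+80,x:x+100],None,fx=6,fy=6,interpolation=cv2.INTER_CUBIC)
cv2.imwrite("pics/c8.png",f(c,195,180))
s=robot.get_state();P=s["ee_pos"];print(P,s["grip_width"],s["contact_force"])
```

```text
[0.42678581 0.2619203  0.00065609] 0.6569659821044519 [-0.49010896 -0.76568226  0.39884203]
```

View pics/c8.png

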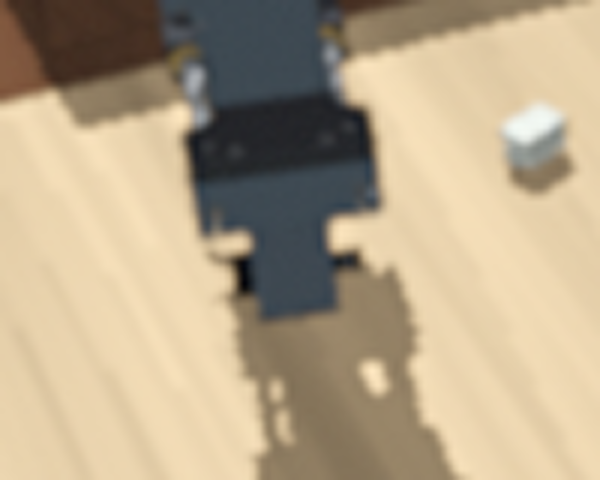

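Run:
```python
from h import *
np.set_printoptions(precision=1,suppress=True)
P=np.array([.4268,.262,.0]);a=np.radians(77.8);y=np.array([np.cos(a),np.sin(a),0]);x=np.array([y[1],-y[0],0])
for z in(0.,.005,.01):print(z,[(proj("side",P+y*-.0435+x*e+[0,0,z])-[195,180])*6 for e in(-.016,.016)])
```

```text
0.0 [array([263. , 340.7]), array([336.9, 329.1])]
0.005 [array([261.6, 331.5]), array([335.7, 320. ])]
0.01 [array([260.3, 322.3]), array([334.6, 310.8])]
```

>>> move_arm(
  steps=[60, 0, 0, -2, 0, 60, 0, 0, -4, 0, 60, 0, 0, -4, 0],
)

```text
clock: 8.57
ee_pos: [0.4263, 0.2616, -0.004]
eef_rot: [0.107, 0.994, -0.0, -0.0]
contact_force: [0.6, -0.0, 0.0]
grip_width: 0.656
```

>>> move_arm(
  steps=[60, 0, 0, -1, 0, 60, 0, 0, -2, 0, 60, 0, 0, -2, 0],
)

```text
clock: 8.95
ee_pos: [0.4265, 0.2617, -0.0046]
eef_rot: [0.107, 0.994, -0.0, -0.0]
contact_force: [-9.9, -7.0, 37.3]
grip_width: 0.659
```

>>> move_arm(
  steps=[60, 0, 0, 4, 0, 15, 0, 0, 4, 0, 0, 0, 0, 4, 0, 0, 0, 0, 4, 0, 0, 0, 0, 4, 0],
)

```text
clock: 9.57
ee_pos: [0.4263, 0.2616, -0.002]
eef_rot: [0.107, 0.994, -0.0, -0.0]
contact_force: [-0.4, 0.4, -0.7]
grip_width: 0.252
```

>>> move_arm(
  steps=[0, 0, 0, 0, 0, 0, 0, 0, 10, 0, 0, 0, 0, 50, 0, 0, 10, -10, 110, 0, 0, 20, -40, 140, 0],
)

```text
clock: 10.2
ee_pos: [0.4476, 0.2223, 0.1417]
eef_rot: [0.106, 0.994, 0.001, 0.002]
contact_force: [0.0, -0.1, -0.0]
grip_width: 0.213
```

Run:
```python
from cell import robot
from h import *
c=robot.capture("side")["color"];t=robot.capture("top")["color"]
cv2.imwrite("pics/s9.png",c);cv2.imwrite("pics/t9.png",t)
f=lambda im,x,y:cv2.resize(im[y:y+110,x:x+110],None,fx=3.6,fy=3.6,interpolation=cv2.INTER_CUBIC)
cv2.imwrite("pics/c9.png",np.vstack([np.hstack([f(c,190,110),f(t,310,175)])]))
s=robot.get_state();P=s["ee_pos"];print(P,s["grip_width"],s["contact_force"])
o=np.array([.536,-.079]);
for X,Y,z in((-65,-85,50),(-65,85,50),(65,85,50),(65,-85,50),(-107,-35,38),(-107,35,38)):
  w=o+X/1e3*np.array([.984,-.179])+Y/1e3*np.array([.179,.984]);print(X,Y,(proj("top",[*w,z/1e3])-[310,175])*3.6+[396,0])
```

```text
[0.44859654 0.22098521 0.14202342] 0.21760647943614667 [ 0.10468962 -0.42325855 -1.53408407]
-65 -85 [710.95332211 317.55690153]
-65 85 [423.10093121 272.23109477]
65 85 [457.60622197  53.40894372]
65 -85 [744.08494274  98.27418532]
-107 -35 [613.27944548 374.70741904]
-107 35 [495.90741474 356.19343856]
```

View pics/c9.png

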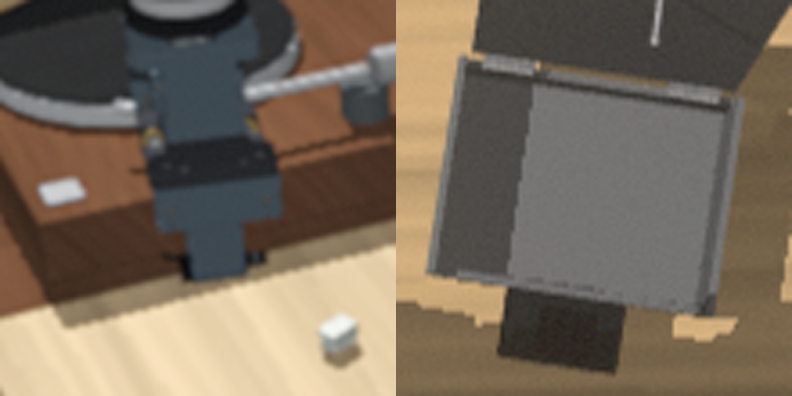

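>>> move_arm(
  steps=[0, 16, -53, 0, 0, 0, 32, -106, 0, 0, 0, 48, -159, -10, 0, 0, 64, -212, -20, 0, 0, 81, -263, -30, 2],
)

```text
clock: 10.92
ee_pos: [0.5272, -0.0427, 0.1074]
eef_rot: [0.09, 0.996, 0.0, -0.0]
contact_force: [0.3, 0.2, 0.5]
grip_width: 0.217
```

>>> move_arm(
  steps=[0, 0, 0, -25, 0, 0, 0, 0, -55, 0, 0, 0, 0, -80, 0, 0, 0, 0, -95, 0, 0, 0, 0, -99, 0],
)

```text
clock: 11.55
ee_pos: [0.5268, -0.041, 0.0083]
eef_rot: [0.09, 0.996, 0.0, -0.001]
contact_force: [0.9, -0.7, 0.6]
grip_width: 0.217
```

>>> move_arm(
  steps=[0, 0, 0, -3, 0, 0, 0, 0, -4, 0, 25, 0, 0, -4, 0, 35, 0, 0, -4, 0, 35, 0, 0, -4, 0],
)

```text
clock: 12.18
ee_pos: [0.5275, -0.0413, 0.0054]
eef_rot: [0.09, 0.996, -0.0, 0.0]
contact_force: [-0.3, 0.4, -0.0]
grip_width: 0.383
```

>>> move_arm(
  steps=[35, 0, 0, 40, 0, 35, 0, 0, 90, 0, 60, 5, 45, 125, 9, 60, 10, 100, 130, 18, 60, 15, 160, 130, 27],
)

```text
clock: 12.8
ee_pos: [0.5429, 0.1202, 0.1363]
eef_rot: [-0.147, 0.989, 0.0, 0.001]
contact_force: [1.3, -0.1, 0.7]
grip_width: 0.658
```

Run:
```python
from cell import robot
from h import *
c=robot.capture("side")["color"];t=robot.capture("top")["color"]
cv2.imwrite("pics/s10.png",c);cv2.imwrite("pics/t10.png",t)
f=lambda im,x,y:cv2.resize(im[y:y+110,x:x+110],None,fx=3.6,fy=3.6,interpolation=cv2.INTER_CUBIC)
cv2.imwrite("pics/c10.png",np.hstack([f(c,285,235),f(t,310,175)]))
ct=blob(t,(170,205,40,35),lambda c:(c.min(2)>125)&(c.max(2)-c.min(2)<35));print(ct)
print(robot.get_state()["ee_pos"])
```

```text
(array([181.58823529, 217.35294118]), np.int32(17), (array([181.16999912, 217.81000042]), (2.828427314758301, 8.061017990112305), 8.130102157592773), array([[179.19999886, 221.60000038],
       [180.33999825, 213.61999989],
       [183.13999939, 214.02000046],
       [182.        , 222.        ]]))
[0.54274256 0.12287726 0.13569489]
```

View pics/c10.png

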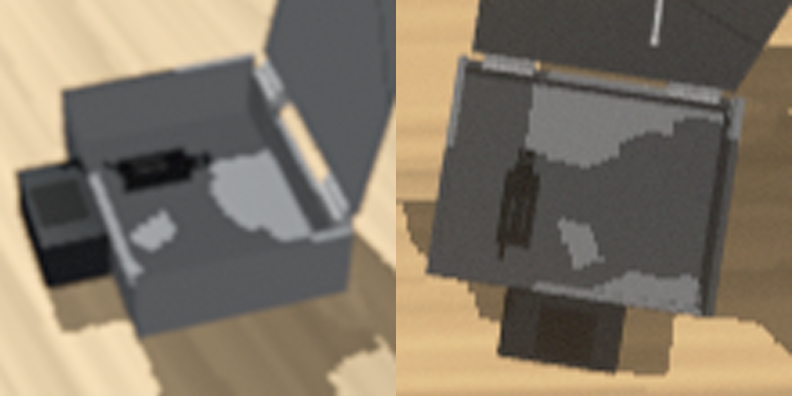

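>>> move_arm(
  steps=[60, 6, 61, 0, 9, 60, 12, 122, -20, 9, 60, 18, 183, -50, 9, 60, 18, 183, -90, 9, 60, 18, 183, -105, 9],
)

```text
clock: 13.52
ee_pos: [0.5589, 0.3012, 0.0277]
eef_rot: [-0.223, 0.975, -0.0, -0.002]
contact_force: [-0.3, 0.1, 0.6]
grip_width: 0.657
```

Run:
```python
from cell import robot
from h import *
c=robot.capture("side")["color"]
f=lambda im,x,y:cv2.resize(im[y:y+80,x:x+100],None,fx=6,fy=6,interpolation=cv2.INTER_CUBIC)
cv2.imwrite("pics/c11.png",f(c,235,145))
s=robot.get_state();P=s["ee_pos"];print(P,s["eef_rot"],s["contact_force"])
```

```text
[0.55871231 0.30038283 0.02716   ] [-2.22239726e-01  9.74989813e-01 -5.23914834e-04 -2.02328800e-03] [-2.77697526 -1.29495929 -1.4251679 ]
```

View pics/c11.png

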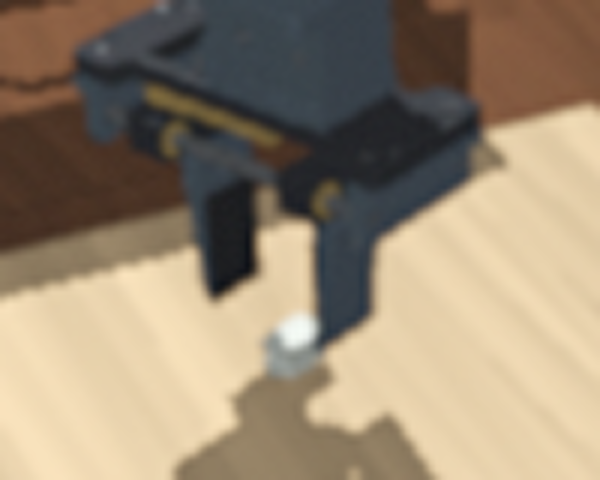

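>>> move_arm(
  steps=[60, 0, 0, -15, 0, 60, 0, 0, -26, 0, 60, 0, 0, -31, 0, 25, 0, 0, -31, 0, 0, 0, 0, -31, 0],
)

```text
clock: 14.2
ee_pos: [0.5606, 0.3018, -0.0004]
eef_rot: [-0.222, 0.975, 0.0, 0.0]
contact_force: [0.1, 0.2, -1.2]
grip_width: 0.47
```

>>> move_arm(
  steps=[0, 0, 0, 0, 0, 0, 0, 0, 0, 0, 0, 0, 0, 5, 0, 0, 0, 0, 40, 0, 0, 0, 0, 80, 0],
)

```text
clock: 14.82
ee_pos: [0.5599, 0.3015, 0.0799]
eef_rot: [-0.222, 0.975, -0.0, -0.001]
contact_force: [0.3, 0.1, -0.2]
grip_width: 0.19
```

Run:
```python
from cell import robot
from h import *
c=robot.capture("side")["color"]
f=lambda im,x,y:cv2.resize(im[y:y+90,x:x+100],None,fx=6,fy=6,interpolation=cv2.INTER_CUBIC)
cv2.imwrite("pics/c12.png",f(c,235,115))
s=robot.get_state();P=s["ee_pos"];print(P,s["eef_rot"],s["contact_force"],s["grip_width"])
```

```text
[0.56255051 0.30281741 0.08534343] [-2.22472717e-01  9.74935388e-01  5.81743575e-04  2.55752699e-03] [5.03302058 2.12343171 4.28384044] 0.18961424417643452
```

View pics/c12.png

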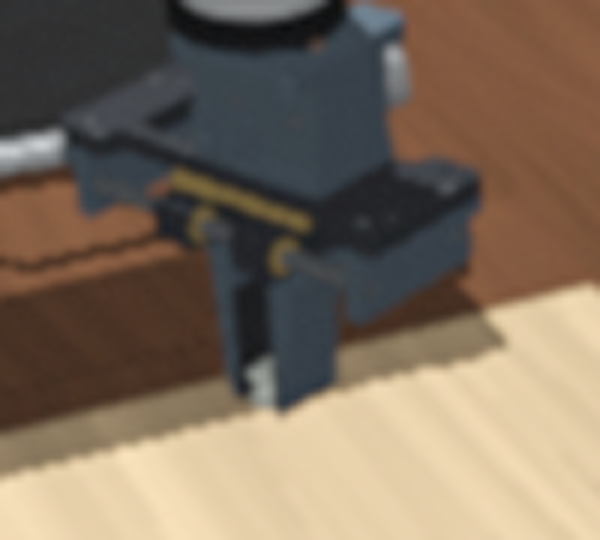

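>>> move_arm(
  steps=[0, -6, -50, 25, -9, 0, -12, -110, 40, -18, 0, -19, -170, 40, -27, 0, -26, -230, 40, -36, 0, -33, -290, 40, -36],
)

```text
clock: 15.5
ee_pos: [0.5271, 0.0099, 0.1196]
eef_rot: [0.091, 0.996, 0.0, 0.0]
contact_force: [1.4, 0.4, -0.3]
grip_width: 0.189
```

>>> move_arm(
  steps=[0, -6, -58, 0, 0, 0, -12, -117, -5, 0, 0, -12, -117, -30, 0, 0, -12, -117, -75, 0, 0, -12, -117, -108, 0],
)

```text
clock: 16.12
ee_pos: [0.5151, -0.1055, 0.01]
eef_rot: [0.09, 0.996, 0.0, -0.0]
contact_force: [0.8, -0.3, 0.2]
grip_width: 0.188
```

>>> move_arm(
  steps=[0, 0, 0, -4, 0, 0, 0, 0, -6, 0, 0, 0, 0, -6, 0, 25, 0, 0, -6, 0, 35, 0, 0, -6, 0],
)

```text
clock: 16.75
ee_pos: [0.5156, -0.1053, 0.0056]
eef_rot: [0.09, 0.996, -0.0, 0.0]
contact_force: [-0.7, -0.2, -0.2]
grip_width: 0.353
```

>>> move_arm(
  steps=[35, 0, 0, 0, 0, 35, 0, 0, 40, 0, 20, 0, 0, 100, 0, 0, 0, -10, 155, 0, 0, 0, -60, 190, 0],
)

```text
clock: 17.38
ee_pos: [0.516, -0.1649, 0.198]
eef_rot: [0.088, 0.996, -0.0, 0.001]
contact_force: [1.1, -0.0, 0.1]
grip_width: 0.087
```

>>> move_arm(
  steps=[0, 5, -60, 20, 0, 0, 10, -110, 40, 0, 0, 10, -110, 40, 0],
)

```text
clock: 17.75
ee_pos: [0.5261, -0.2785, 0.2368]
eef_rot: [0.091, 0.996, -0.001, 0.001]
contact_force: [-0.3, 0.2, -0.4]
grip_width: 0.007
```

Run:
```python
from cell import robot
from h import *
c=robot.capture("side")["color"];t=robot.capture("top")["color"]
cv2.imwrite("pics/s13.png",c);cv2.imwrite("pics/t13.png",t)
f=lambda im,x,y:cv2.resize(im[y:y+110,x:x+110],None,fx=3.6,fy=3.6,interpolation=cv2.INTER_CUBIC)
cv2.imwrite("pics/c13.png",np.hstack([f(c,285,235),f(t,310,175)]))
s=robot.get_state();print(s["ee_pos"],s["contact_force"])
```

```text
[ 0.52492878 -0.27527503  0.23476306] [ 0.45949219  0.49182434 -0.28245605]
```

View pics/c13.png

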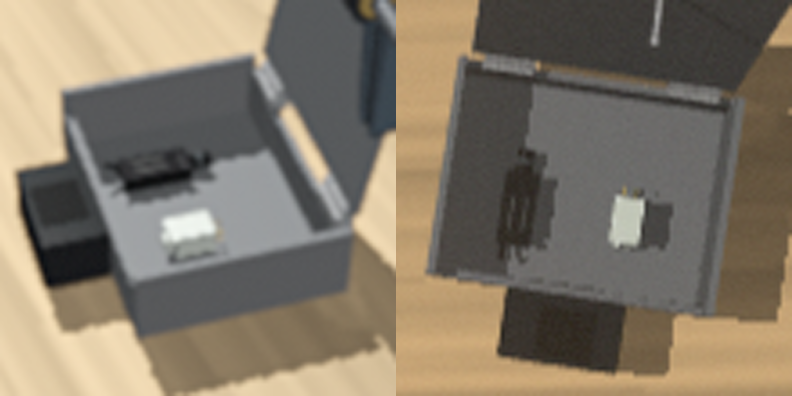

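View pics/s13.png

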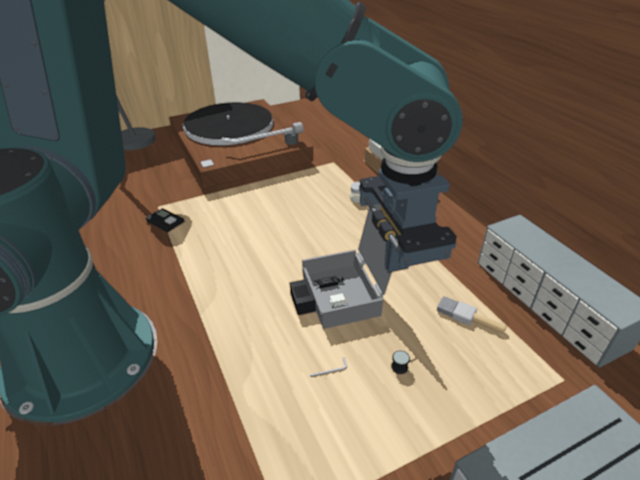

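```bash
cat > arc.py <<'E'
import numpy as np
o=np.array([.536,-.079]);tx=np.array([.984,-.179]);ty=np.array([.179,.984])
def W(X,Z): # tray mm centre X, tip Z -> world TCP mm
    w=(o+X/1e3*tx)*1e3;return np.array([w[0],w[1],Z-4.5])
def C(thd):
    t=np.radians(thd);r=130+40*(90-thd)/90
    u=np.array([-np.cos(t),np.sin(t)]);n=np.array([np.sin(t),np.cos(t)])
    c=np.array([68,50])+r*u+2.5*n;return W(c[0]+16,c[1])
if __name__=="__main__":
    print("start",W(140,180),W(110,180))
    for a in(90,80,70,60,50,40,30,20,15,10,5,2,0,-3):print(a,C(a).round())
E
python3 arc.py
```

```text
start [ 673.76 -104.06  175.5 ] [644.24 -98.69 175.5 ]
90 [621. -94. 176.]
80 [598. -90. 178.]
70 [574. -86. 177.]
60 [550. -82. 171.]
50 [527. -77. 160.]
40 [505. -73. 145.]
30 [486. -70. 126.]
20 [471. -67. 103.]
15 [464. -66.  90.]
10 [459. -65.  77.]
5 [454. -64.  63.]
2 [452. -64.  54.]
0 [451. -64.  48.]
-3 [450. -63.  39.]
```

>>> move_arm(
  steps=[0, 40, 10, 30, 0, 0, 80, 40, 40, 0, 0, 115, 80, 40, 0, 0, 140, 125, 40, 0, 0, 148, 172, 40, 0],
)

```text
clock: 18.48
ee_pos: [0.6736, -0.1002, 0.274]
eef_rot: [0.089, 0.996, 0.0, -0.001]
contact_force: [0.4, -0.2, -0.5]
grip_width: 0.006
```

>>> move_arm(
  steps=[0, 0, 0, -45, 0, 0, 0, 0, -85, 0, 0, 0, 0, -99, 0, 0, 0, 0, -99, 0],
)

```text
clock: 18.98
ee_pos: [0.6728, -0.1027, 0.1756]
eef_rot: [0.089, 0.996, 0.0, -0.001]
contact_force: [0.1, -0.8, 0.6]
grip_width: 0.004
```

Run:
```python
from cell import robot
from h import *
c=robot.capture("side")["color"]
cv2.imwrite("pics/s14.png",cv2.resize(c[100:350,270:490],None,fx=2.4,fy=2.4))
s=robot.get_state();print(s["ee_pos"],s["contact_force"])
```

```text
[ 0.67362303 -0.1030337   0.17693711] [-0.26254443 -0.30286121  1.20719307]
```

View pics/s14.png

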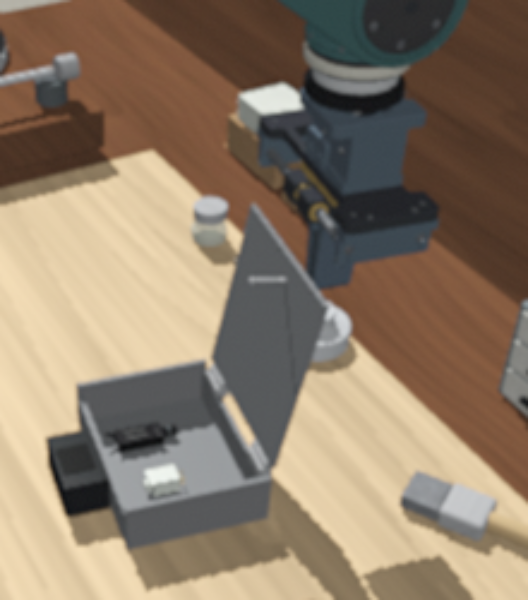

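>>> move_arm(
  steps=[0, -25, 5, 0, 0, 0, -40, 8, 0, 0, 0, -53, 10, 0, 0, 0, -76, 14, 2, 0, 0, -100, 18, 1, 0],
)

```text
clock: 19.65
ee_pos: [0.5733, -0.0854, 0.1779]
eef_rot: [0.09, 0.996, -0.0, 0.001]
contact_force: [4.3, -0.6, -1.1]
grip_width: 0.006
```

Run:
```python
from cell import robot
from h import *
c=robot.capture("side")["color"]
cv2.imwrite("pics/s15.png",cv2.resize(c[100:350,270:490],None,fx=2.4,fy=2.4))
s=robot.get_state();print(s["ee_pos"],s["contact_force"])
```

```text
[ 0.57039281 -0.08480044  0.17718496] [1.25887144 0.40384154 0.04449199]
```

View pics/s15.png

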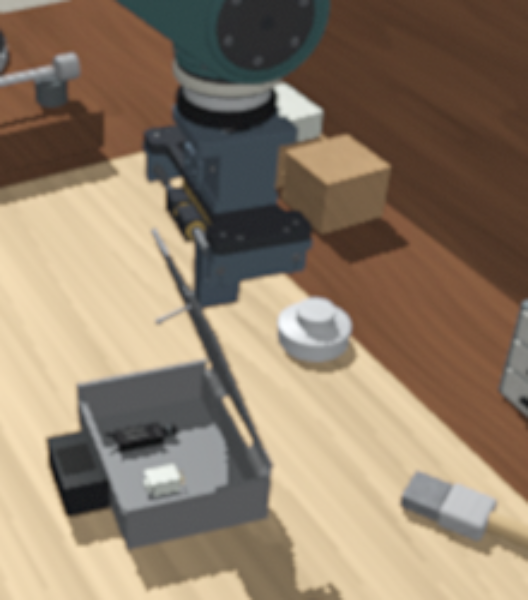

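>>> move_arm(
  steps=[0, -24, 4, -6, 0, 0, -47, 9, -17, 0, 0, -69, 13, -32, 0, 0, -88, 16, -51, 0, 0, -103, 19, -74, 0],
)

```text
clock: 20.32
ee_pos: [0.4711, -0.0665, 0.1036]
eef_rot: [0.09, 0.996, -0.0, 0.001]
contact_force: [2.8, 0.2, 1.8]
grip_width: 0.006
```

>>> move_arm(
  steps=[0, -7, 1, -13, 0, 0, -12, 2, -26, 0, 0, -17, 3, -40, 0, 0, -19, 3, -48, 0, 0, -20, 4, -53, 0],
)

```text
clock: 20.95
ee_pos: [0.4502, -0.0623, 0.0496]
eef_rot: [0.09, 0.996, -0.0, -0.0]
contact_force: [0.2, -0.4, 1.4]
grip_width: 0.006
```

Run:
```python
from cell import robot
from h import *
c=robot.capture("side")["color"]
cv2.imwrite("pics/s16.png",cv2.resize(c[200:350,230:430],None,fx=3.5,fy=3.5))
s=robot.get_state();print(s["ee_pos"],s["contact_force"])
```

```text
[ 0.44989341 -0.06219595  0.04930532] [0.13116987 0.20015254 0.98503144]
```

View pics/s16.png

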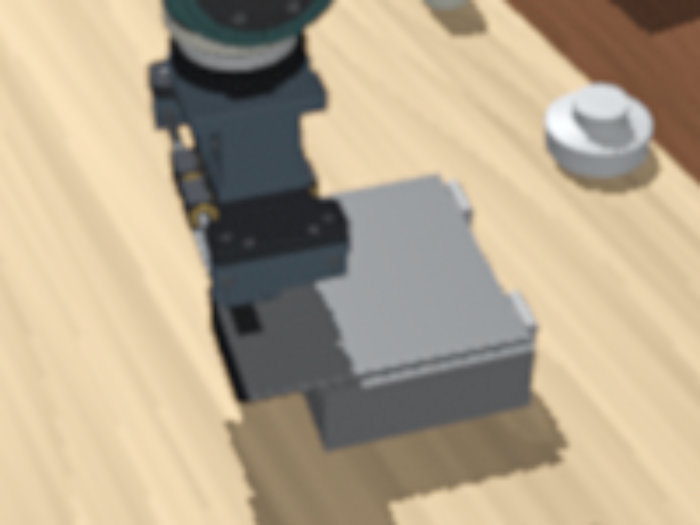

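>>> move_arm(
  steps=[0, -4, 0, -4, 0, 0, -4, 0, -8, 0, 0, -4, 0, -11, 0, 0, -4, 0, -13, 0, 0, -4, 0, -13, 0],
)

```text
clock: 21.62
ee_pos: [0.4466, -0.0624, 0.0392]
eef_rot: [0.09, 0.996, 0.0, -0.001]
contact_force: [-24.4, 4.1, 72.4]
grip_width: 0.004
```

>>> move_arm(
  steps=[0, 0, 0, 4, 0, 0, 0, 0, 8, 0, 0, 0, 0, 12, 0, 0, 0, 0, 20, 0, 0, 0, 0, 40, 0],
)

```text
clock: 22.25
ee_pos: [0.4457, -0.0622, 0.0771]
eef_rot: [0.09, 0.996, 0.0, -0.001]
contact_force: [-0.4, 0.7, 0.4]
grip_width: 0.007
```

>>> move_arm(
  steps=[0, 0, 0, 50, 0, 0, 0, 50, 90, 0, 0, 0, 110, 100, 0, 0, 0, 170, 100, 0, 0, 0, 230, 100, 0],
)

```text
clock: 22.88
ee_pos: [0.4462, 0.1697, 0.1779]
eef_rot: [0.09, 0.996, 0.0, 0.001]
contact_force: [0.7, -0.5, -0.4]
grip_width: 0.008
```

Run:
```python
from cell import robot
from h import *
c=robot.capture("side")["color"];t=robot.capture("top")["color"]
cv2.imwrite("pics/s17.png",c);cv2.imwrite("pics/t17.png",t)
pt=blob(t,(335,255,40,28),lambda c:c.max(2)<60);ps=blob(c,(288,270,20,30),lambda c:c.max(2)<60)
print("pad",pt[0],ps[0],tri(pt[0],ps[0]))
s=robot.get_state();print(s["ee_pos"],s["contact_force"])
```

```text
pad [355.8241206  270.29648241] [297.70588235 286.17647059] (array([ 0.44359704, -0.06283344,  0.05144603]), np.float64(0.0010398379368261853))
[0.4461498  0.1719526  0.17771266] [-0.33795906 -0.92308435  0.65225322]
```

View pics/s17.png

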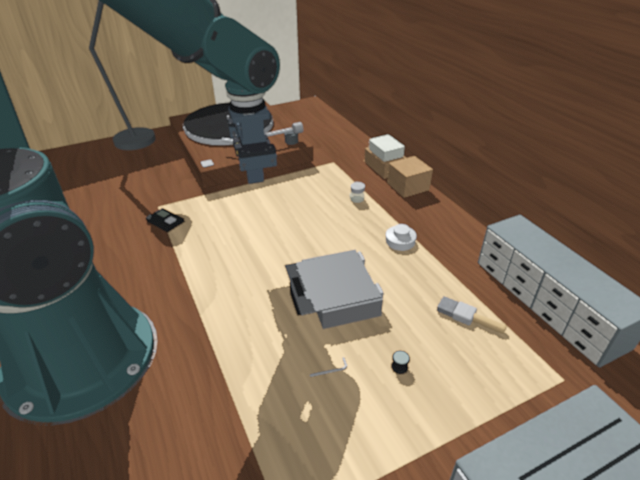

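View pics/t17.png

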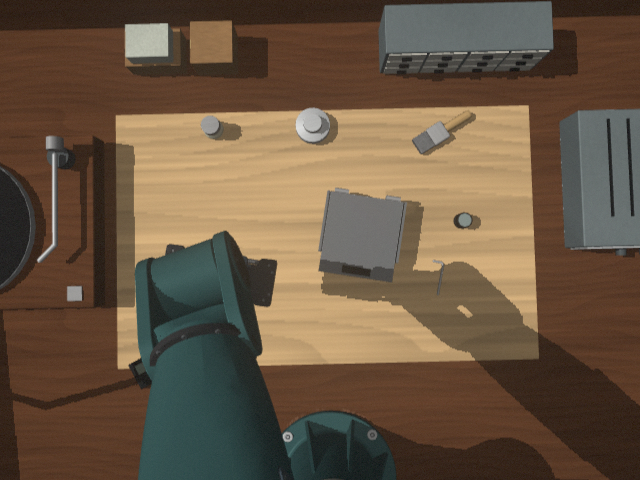

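>>> move_arm(
  steps=[0, 0, 40, 0, 0, 0, 0, 80, 0, 0, 0, 0, 80, 0, 0, 0, 0, 80, 0, 0, 0, 0, 80, 0, 0],
)

```text
clock: 23.6
ee_pos: [0.4463, 0.2467, 0.1771]
eef_rot: [0.09, 0.996, -0.0, -0.0]
contact_force: [0.1, -0.3, -0.3]
grip_width: 0.007
```

>>> move_arm(
  steps=[0, 0, 0, 0, 0, 0, 0, 0, 0, 0, 0, 0, 0, 0, 0, 0, 0, 0, 0, 0, 0, 0, 0, 0, 0],
)

```text
clock: 24.22
ee_pos: [0.4463, 0.2477, 0.1771]
eef_rot: [0.09, 0.996, -0.0, -0.0]
contact_force: [0.2, 0.3, 0.3]
grip_width: 0.009
```

Run:
```python
from cell import robot
from h import *
c=robot.capture("side")["color"];t=robot.capture("top")["color"]
cv2.imwrite("pics/c18.png",np.hstack([cv2.resize(c[230:350,270:400],None,fx=3,fy=3),cv2.resize(t[175:295,300:430],None,fx=3,fy=3)]))
pt=blob(t,(335,255,40,28),lambda c:c.max(2)<60);ps=blob(c,(288,270,20,30),lambda c:c.max(2)<60)
print("pad",pt[0],ps[0],tri(pt[0],ps[0]),robot.get_state()["contact_force"],robot.get_state()["qd"].round(3))
```

```text
pad [356.07  270.595] [297.41441441 286.9009009 ] (array([ 0.44279117, -0.06336773,  0.05014494]), np.float64(0.0013414132278657227)) [-0.62782871  0.68564452  0.4059333 ] [ 0.    -0.001  0.001 -0.001 -0.    -0.001]
```

View pics/c18.png

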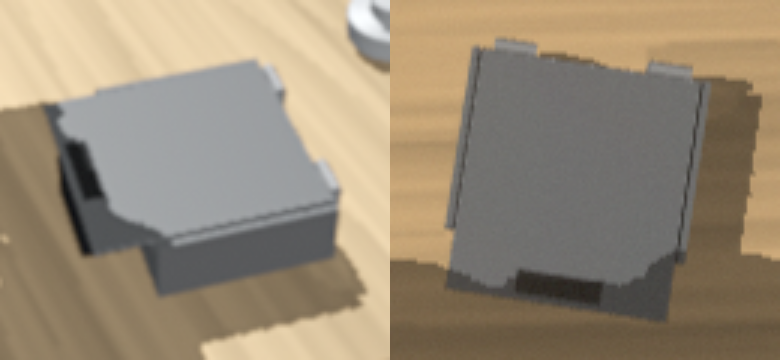

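```bash
python3 -c "
from cell import robot
print(robot.hand_in(),robot.get_state()['clock'])"
```

```text
the job is handed in; nothing more can be done
the job is handed in; nothing more can be done
```

I pressed the flap and it sprang open. I then put the headshell and the cartridge into the tray, swung the flap down from behind, pressed it to its stop and let go. I handed the job in at about 24 s.

**Last checks:**
- **Flap:** it stayed shut for about 2.5 s after release. The pad measured 50–51 mm high, against 52 mm at the start; shadow on the pad blurs that reading slightly.
- **Parts:** before closing, both camera views showed both parts right way up on the tray floor. I could not see them afterwards under the shut flap.
- **Bystanders:** none of the other objects on the plank looked moved in the pictures. I judged this by eye and did not measure it.

**What disagreed or was rough:**
- **Fingertip height:** contact with the plank and the pad put the fingertips about 4–5 mm above the reported TCP height, while the text says 19 mm below it. I set heights from contact instead. The pictures showed the same mismatch, at about 10 mm above.
- **Headshell height:** my two-view measurement came out at roughly 0–8 mm against the stated 12 mm top. I used the 12 mm and touched down on the plank to confirm.
- **Contact forces:** the closing press reached about 72 N vertically on the tool, and touching the plank at the headshell about 37 N. Both came from the fingertips and stayed under the 120 N wrist limit.

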